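# Run a tray of slate hooks past the sprung gate

## Robot

A 6-joint arm with a two-finger parallel gripper is mounted at the origin on the work surface. World frame = base frame: x ahead of the robot, y to its left, z up, the work surface at z = 0. Lengths are in m, angles in rad, forces in N, time in s.
With the tool pointing down it reaches from about 0.25 to 0.725 m from the base axis. Payload 4 kg.
Tool frame: the origin (TCP) lies on the centre line of the jaws, within the pads' length; the fingertips stand tip_reach ahead of it and the grasp point (between the pads) lies 5 mm behind it (tip_reach is the distance from the TCP to the fingertips, in m); z points along the fingers, y is the direction in which the jaws open and shut (so a half turn about z gives the same grasp; the last joint's range is limited). The gripper opens to 85 mm and grips with 20 to 120 N. Pads are 22 mm wide; open, the fingers measure 114 mm over their backs; the gripper's body (76 mm by 85 mm) begins 54 mm behind the grasp point. The pads swing forward as they close: fully open they stand 13 mm farther back than shut.
Start: joints at [-1.111, 0.241, 0.005, 1.335, 0, 1.571], TCP at [0.222, -0.448, 0.245] pointing down, gripper open.
Joint ranges: [-2.72, 2.72], [-1.05, 1.87], [-1.09, 1.28], [-1.99, 2.15], [-1.42, 1.44], [-3.14, 3.14]. Speed limits (rad/s): [2.79, 2.79, 3.14, 3.14, 3.14, 3.14].

## Interface

Orientations are given as a unit quaternion [x, y, z, w].
In Python, from workcell import * gives the robot as it stands.
- The arm moves only by the tool arm_command, never from a script. Its arguments are lists of equal length, an entry for each row: "translation": the shift along the tool's x, y, z in cm, a list of three; "turn": the turn about the tool's z in rad; "hand": the closure, from 0 (fully open) to 1 (shut). In form: {"translation": [[x, y, z], ...], "turn": [turn, ...], "hand": [hand, ...]}. A call has 1 to 5 rows; each row is the pose to reach, as a shift and turn from the pose commanded when the call began, along the tool's axes at that moment; what a row does not reach only later rows make up. A row lasts 1/12 s, in which the tool goes at most 41.7 mm and 7.16 degrees, less where a joint would pass 70% of its speed; a pose out of reach is approached as far as the arm can. A call with a gripper value outside its range is refused whole. The fingers move at their own pace and stop on an object; the grip force is fixed at half the most. Time passes only in rows, so rows that repeat a pose let the fingers close. It gives the time, the measured TCP pose, the force and the opening at its end, in the units of the state.
- get_obs(): the state, without advancing time (a new reading comes with each control period).
- camera(name): name is "side" or "top" or "wrist"; returns (picture, depth): 400x640x3 uint8, red, green, blue; 400x640 float32, m along the optical axis (not along the pixel's ray), 0 where there is no reading.
- camera_info(name): a dict with "mtx" (3x3 intrinsics, pixels), "world_to_cam" (4x4, takes a point from world to camera coordinates). Camera axes: x right, y down, z forward; pixel columns grow to the right and rows downward; lengths in m; the calibration is good to about 2 mm. A picture is of the moment at which its call begins: read the wrist's pose just before it. camera_info takes no time and is no camera call; for the wrist camera it gives the pose at the moment of the call.
- job_done(): hands the job in, once; it reports no verdict.
Trained networks look in the newest picture that a camera, given by its name, has taken for a name from the list of things; names that differ only in an ending like _2 or _b are one class to them, and where a whole thing is asked for, a point or a joint stands for the part that bears it (a point fixed in the world has none). Each returns a list of dicts, best first, with "conf" (0 to 1); they miss things now and then, are a little off and sometimes report something else, mostly with a low value. They report only what shows in the picture. A call takes as long as a camera call. They do not tell look-alikes from the thing itself.
- search_frame(camera, name): "location" ([row, column] in pixels, amid what is visible of it).
- spot_point(camera, name): "location" ([row, column] in pixels: a listed point, or the origin of a listed thing).
The state is a dict: "clock": time; "joint_pos": joint angles; "joint_vel": joint speeds; "tau": joint torques, N m; "eef_pos": TCP position; "tool_rot": TCP orientation; "ft_force": force on the tool from outside, world axes, zero at the start; "ft_torque": the same for the moment, N m; "grip_width": finger opening in m.
Only numpy, scipy, OpenCV 4.12 (cv2) and the standard library are available. Lean on these libraries where they do the work, as an engineer would, in place of code of your own. Each camera call takes 0.05 s, during which the arm holds its last target. There are 200 camera calls.

## Task

Park the loaded tray of slate hooks behind the chute's gate: with one fingertip press the gate's hinged leaf down and keep the gate sunk while another finger pushes the tray along the chute, all the way over the gate and up against the end stop, then let the gate spring back up behind it. Only push the tray - do not grip or lift it - and never let the tray and the gate touch each other. Leave the slate, zinc offcut, mallet and magnet puck as they are, and finish with the hand clear.

Things in the scene. Friction and masses are not known exactly. Their poses are not given: they have to be found in the camera images.
- chute: Folded grey zinc-sheet channel bolted to the bench. Origin: on the bench, on the channel's centre line, below the gate bar's slot. x = push direction, y = across, to the gate leaf's side, z up. Floor top 40 mm above the bench, from x = -200 (open entry) to +150 mm. Walls 3 mm thick, inner faces at y = -42 and +42 mm, tops 69 mm above the bench. Nothing spans over it.
- chute_stop (a point): Centre of the face of the chute's rubber-faced end stop, at chute x = +142 mm, 16 mm above the chute floor; the tray's front end must come up against it.
- gate (a joint): Gate angle, rad; hinge parallel to chute x at y = +140 mm, 52 mm above the bench. 0 = sprung up: the 8 mm thick bar slopes across the chute at x = 0, top edge 18 mm above the floor at the +y wall, 34 mm at the other. Pressing the leaf adds angle. At 0.20 the bar is 1.5 mm below the floor (open), hard stop at 0.33. It springs back: 65 mm from the hinge about 4 N starts it, 7 N holds it at the stop.
- gate_leaf (a point): Point on top of the gate's leaf, 65 mm from the hinge, half-way along. The leaf is a flat steel plate beside the +y wall, from chute x = -178 to +42 mm, y = +58 (free edge) to +140 mm (hinge). At rest it slopes up to the chute at 0.20 rad, free edge 70 mm above the bench; at gate angle 0.20 it is level, top 53.5 mm above the bench. A fingertip can press it anywhere along x and slide along it.
- tray: Open-topped dark steel slide tray, 110 mm long (x), 78 mm wide (y), 36 mm high, walls 3 mm, loaded with rusty slate hooks, 0.3 to 0.65 kg. Origin: centre of its underside; x along the push direction. It stands on the chute floor upstream of the gate.
- tray_front (a point): Middle of the lower edge of the tray's leading (downstream) end wall.
- tray_rear (a point): Middle of the lower edge of the tray's trailing end wall, the one to push on.
- slate: Bystander: roofing slate 300 x 190 x 7 mm lying flat; origin at the centre of its underside.
- zinc: Bystander: zinc flashing offcut, an L 200 x 90 mm with a 34 mm upstand; origin at the centre of its underside.
- mallet: Bystander: mallet lying down, 290 mm long, head 114 x 60 mm at its +x end; origin at mid-handle, on the bench.
- puck: Bystander: magnet puck 60 mm diameter, 32 mm high with its knob; origin at the centre of its underside.
Mind the look-alikes: they are no part of the job. What is meant by the tray is not purple, and is the smaller of those in its own colour.

How it is judged:
By the outcome, as a careful person would: the job done as asked, in the order asked, and still so for the second after the job is handed in, with the robot touching nothing.
It also fails if it takes over 35 s, if anything falls off the work surface, if the arm or the gripper's body presses on something with over 40 N, if the wrist force passes 120 N, or if a joint passes its speed limit or range.

## Working session

There is one attempt and no reset: what is moved stays moved. The work goes in short steps, Python scripts to look and compute and a tool call to move; the robot and the scene stay as the last step left them, time stands still between calls to the robot, and variables do not carry over. Pictures are saved under pics/ and viewed, about 8 in all and at most 12, crops included, and the job is handed in when it is done.

Besides the shell and the picture viewer there is one more tool, called after ">>>" by a JSON object that holds its "method" and its "body", one argument or row to a line. arm_command: Moves the arm, as the interface text tells. Its arguments: {"type":"object","properties":{"translation":{"type":"array","items":{"type":"array","items":{"type":"number"}}},"turn":{"type":"array","items":{"type":"number"}},"hand":{"type":"array","items":{"type":"number"}}},"required":["translation","turn","hand"]}

```bash
mkdir -p pics; ls; cat > h.py <<'E'
from workcell import *
import numpy as np, cv2
def unproj(cam,r,c,z=None,depth=None):
    i=camera_info(cam);K=np.array(i["mtx"]);T=np.linalg.inv(np.array(i["world_to_cam"]))
    d=np.linalg.inv(K)@[c,r,1.];o=T[:3,3];v=T[:3,:3]@d
    s=depth if depth is not None else (z-o[2])/v[2]
    return o+s*v
def proj(cam,p):
    i=camera_info(cam);q=np.array(i["world_to_cam"])@np.append(p,1);q=np.array(i["mtx"])@q[:3];return q[:2]/q[2]
def save(n,im): cv2.imwrite(f"pics/{n}.png",im[:,:,::-1])
E
python3 - <<'E'
from h import *
o=get_obs();print(o)
for cam in("top","side"):
    im,d=camera(cam);save(cam+"0",im);np.save(cam+"_d.npy",d)
    for n in("tray","chute","gate","slate"):
        print(cam,n,[(np.round(x["location"]),round(x["conf"],2)) for x in search_frame(cam,n)][:5])
    for n in("tray_rear","tray_front","gate_leaf","chute_stop","chute"):
        for x in spot_point(cam,n)[:4]:
            r,c=x["location"];dd=d[int(r),int(c)]
            print(cam,n,np.round(x["location"],1),round(x["conf"],2),unproj(cam,r,c,depth=dd).round(3))
E
```

```text
pics
{'clock': 0.0, 'joint_pos': array([-1.11103360e+00,  2.41404754e-01,  3.68386468e-03,  1.33519670e+00,
        8.72411220e-06,  1.57077491e+00]), 'joint_vel': array([-1.00753418e-03, -2.33207154e-03, -8.39603601e-04,  5.72218300e-04,
       -7.27392186e-05, -9.54401677e-04]), 'tau': array([ 1.44521811e-03, -3.72316432e+01,  2.52409887e+01,  1.71038602e-02,
        2.13392627e-04, -4.43515390e-06]), 'eef_pos': array([ 0.22159441, -0.4475212 ,  0.24440164]), 'tool_rot': array([ 9.73690447e-01,  2.27872307e-01, -2.37418921e-04, -1.03372500e-03]), 'ft_force': array([-0.22989934,  0.91237632, -0.04354091]), 'ft_torque': array([-0.01476015,  0.02779726, -0.01840265]), 'grip_width': 0.08528913895534682}
top tray [(array([169., 358.]), 0.94), (array([283., 438.]), 0.86), (array([279., 249.]), 0.75), (array([186., 462.]), 0.16)]
top chute [(array([187., 331.]), 0.8)]
top gate [(array([198., 349.]), 0.68)]
top slate [(array([149., 198.]), 0.78)]
top tray_rear [307.8 435.5] 0.92 [ 0.128 -0.332  0.023]
top tray_rear [278.  234.7] 0.72 [0.206 0.331 0.017]
top tray_rear [165.5 372.7] 0.65 [ 0
[... 445 characters left out ...]
ray([302., 319.]), 0.9), (array([185., 445.]), 0.7), (array([189., 325.]), 0.31)]
side chute []
side gate [(array([189., 324.]), 0.7), (array([172., 309.]), 0.47)]
side slate [(array([262., 166.]), 0.68)]
side tray_rear [173.5 327.6] 0.71 [ 0.542 -0.092  0.075]
side tray_rear [311.9 303.5] 0.59 [ 0.221  0.336 -0.001]
side tray_front [294.9 340. ] 0.89 [0.185 0.234 0.012]
side tray_front [193.6 430.1] 0.69 [0.06  0.076 0.335]
side tray_front [186.9 301. ] 0.64 [ 0.588 -0.01   0.038]
side gate_leaf [185.6 327.4] 0.66 [ 0.508 -0.055  0.061]
side chute_stop [207.  255.1] 0.83 [0.629 0.159 0.023]
side chute [198.1 293.9] 0.73 [0.545 0.063 0.053]
side chute [175.9 312.7] 0.7 [ 0.607 -0.085  0.037]
```

```bash
python3 - <<'E'
import cv2
a=cv2.imread("pics/top0.png");cv2.imwrite("pics/c1.png",cv2.resize(a[110:330,200:500],(800,586),interpolation=cv2.INTER_CUBIC))
E
```

```text
(no output)
```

View pics/c1.png

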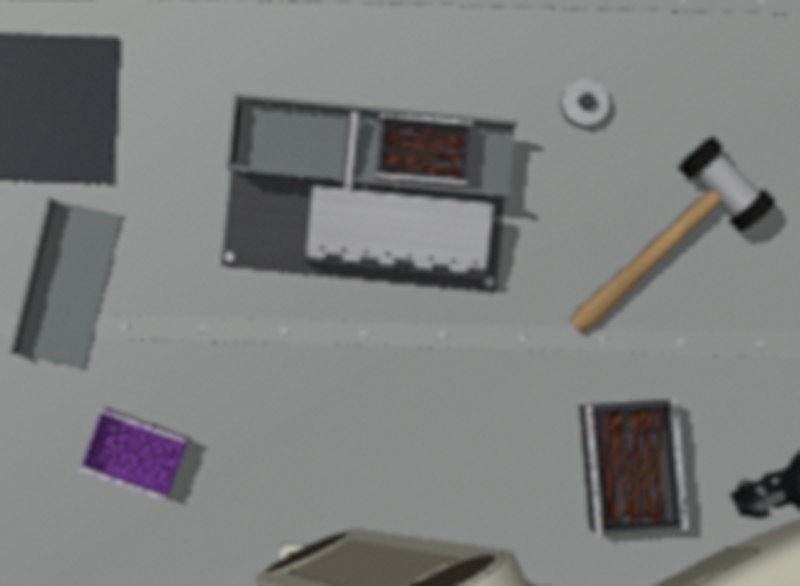

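View pics/side0.png

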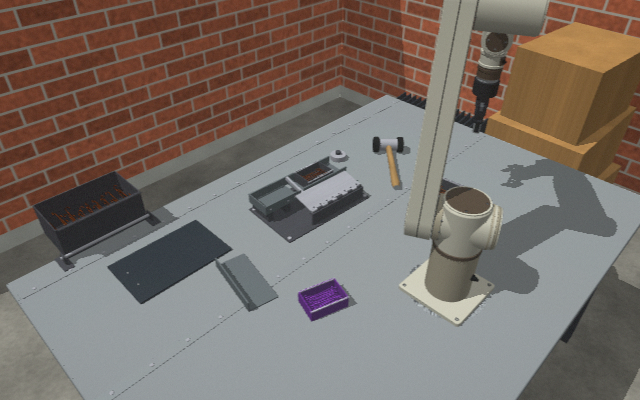

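Candidates (top view): the hook-filled tray in the chute at (169,358), a larger dark tray at (283,438), and a purple one at (279,249). There is also a very large dark box off the bench. The one in the chute fits, being dark and the smaller of the dark ones. Push direction is world +y (image left), with the leaf on the robot's side. Next is a rough chute pose.

```bash
python3 - <<'E'
from h import *
import workcell;print([n for n in dir(workcell) if not n.startswith('__')], globals().get("tip_reach"))
f=lambda u,v:(110+v/2.664,200+u/2.667)
P={k:unproj("top",*f(*uv),z=z).round(4) for k,uv,z in [("far_down",(237,95),.069),("far_up",(515,123),.069),("leaf_up_free",(494,200),.07),("leaf_dn_free",(312,188),.07),("bar_far",(355,111),.074),("trayfr",(380,150),.076),("trayrr",(470,155),.076)]}
for k in P: print(k,P[k])
d=P["far_down"]-P["far_up"];print(np.linalg.norm(d),np.arctan2(d[1],d[0]))
i=camera_info("wrist");o=get_obs();print(np.linalg.inv(i["world_to_cam"]).round(3),np.array(i["mtx"])[:2])
E
```

```text
['Unreachable', 'camera', 'camera_info', 'get_obs', 'job_done', 'search_frame', 'spot_point', 'tip_reach'] 0.014
far_down [0.6442 0.1627 0.069 ]
far_up [ 0.6185 -0.1792  0.069 ]
leaf_up_free [ 0.5227 -0.155   0.07  ]
leaf_dn_free [0.5314 0.0673 0.07  ]
bar_far [0.6273 0.0173 0.074 ]
trayfr [ 0.5796 -0.0144  0.076 ]
trayrr [ 0.5764 -0.1241  0.076 ]
0.34286455051521436 1.4957692440623125
[[ 0.443 -0.85  -0.285  0.295]
 [-0.896 -0.42  -0.141 -0.411]
 [ 0.     0.318 -0.948  0.375]
 [ 0.     0.     0.     1.   ]] [[300.073636     0.         320.29258436]
 [  0.         300.073636   191.82845253]]
```

>>> {"method": "arm_command", "body": {
  "translation": [
    [4,-1.8,-0.5],
    [8,-3.6,-1],
    [12,-5.4,-1.5],
    [16,-7.2,-2],
    [19.4,-8.6,-2.4]
  ],
  "turn": [-0.1,-0.2,-0.3,-0.4,-0.5],
  "hand": [0,0,0,0,0]
}}

```text
clock: 1.42
eef_pos: [0.3548, -0.2873, 0.2692]
tool_rot: [0.886, 0.463, 0.0, 0.0]
ft_force: [0.7, -1.1, -0.3]
grip_width: 0.085
```

```bash
cat > st.py <<'E'
from h import *
from scipy.spatial.transform import Rotation as R
def st(tgt=None,yaw=None):
    o=get_obs();M=R.from_quat(o["tool_rot"]).as_matrix();p=o["eef_pos"]
    print("t",o["clock"],p.round(4),"xang",np.arctan2(M[1,0],M[0,0]).round(4),"F",o["ft_force"].round(1),"w",o["grip_width"],"j",o["joint_pos"].round(2))
    if tgt is not None: print("shift cm",(M.T@(np.array(tgt)-p)*100).round(2))
    if yaw is not None: print("turn",-(yaw-np.arctan2(M[1,0],M[0,0])))
E
python3 -c "
from st import *
st([.561,-.04,.30],1.4985)"
```

```text
t 1.4167 [ 0.3548 -0.2873  0.2692] xang 0.9637 F [ 0.7 -1.1 -0.3] w 0.08502120455689441 j [-0.68  0.14 -0.05  1.37  0.    1.5 ]
shift cm [32.08  2.82 -3.08]
turn -0.534799048302376
```

>>> {"method": "arm_command", "body": {
  "translation": [
    [4,0.3,-0.4],
    [8,0.7,-0.8],
    [12,1,-1.2],
    [16,1.4,-1.6],
    [20,1.8,-2]
  ],
  "turn": [-0.11,-0.22,-0.33,-0.44,-0.535],
  "hand": [0,0,0,0,0]
}}

```text
clock: 1.83
eef_pos: [0.4846, -0.1335, 0.2892]
tool_rot: [0.732, 0.682, 0.0, 0.0]
ft_force: [0.6, -1.1, 0.1]
grip_width: 0.0857
```

```bash
python3 -c "
from st import *
st([.561,-.04,.30],1.4985)"
```

```text
t 1.8333 [ 0.4846 -0.1335  0.2892] xang 1.5002 F [ 0.6 -1.1  0.1] w 0.08568906859556673 j [-0.27  0.23  0.11  1.45 -0.    1.37]
shift cm [ 9.87  6.96 -1.08]
turn 0.0017047664603611068
```

>>> {"method": "arm_command", "body": {
  "translation": [
    [3.3,2.3,-0.4],
    [6.6,4.6,-0.7],
    [9.9,7,-1.1],
    [9.9,7,-1.1],
    [9.9,7,-1.1]
  ],
  "turn": [0,0,0,0,0],
  "hand": [0,0,0,0,0]
}}

```text
clock: 2.25
eef_pos: [0.562, -0.04, 0.2989]
tool_rot: [0.732, 0.681, -0.0, -0.0]
ft_force: [-0.1, -0.4, 0.5]
grip_width: 0.0852
```

```bash
python3 - <<'E'
from st import *
st()
im,d=camera("wrist");save("w1",im);np.save("w1d.npy",d);np.savez("w1c.npz",T=camera_info("wrist")["world_to_cam"],K=camera_info("wrist")["mtx"])
for n in("tray_rear","tray_front","gate_leaf","chute_stop","chute"):
    for x in spot_point("wrist",n)[:2]:
        r,c=x["location"];print(n,np.round(x["location"],1),round(x["conf"],2),unproj("wrist",r,c,depth=d[int(r),int(c)]).round(4),unproj("wrist",r,c,z=.04).round(4))
E
```

```text
t 2.25 [ 0.562  -0.04    0.2989] xang 1.4989 F [-0.1 -0.4  0.5] w 0.08523173551915923 j [-0.07  0.36  0.3   1.52 -0.    1.57]
tray_rear [215.9 337.3] 0.94 [ 0.5766 -0.1182  0.0617] [ 0.5772 -0.1276  0.04  ]
tray_front [132.6 340.2] 0.83 [ 0.5874 -0.0129  0.0408] [ 0.5875 -0.013   0.04  ]
chute [107.4 337.7] 0.9 [0.585  0.0193 0.0678] [0.5865 0.0178 0.04  ]
```

View pics/w1.png

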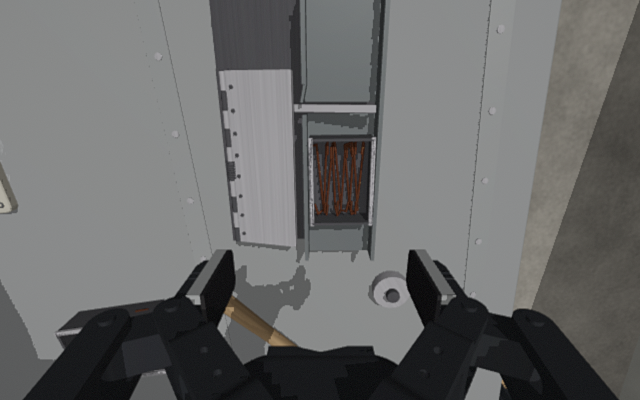

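```bash
python3 - <<'E'
import cv2
a=cv2.imread("pics/w1.png");cv2.imwrite("pics/c2.png",cv2.resize(a[90:270,205:405],None,fx=3.3,fy=3.3,interpolation=cv2.INTER_CUBIC))
E
```

```text
(no output)
```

View pics/c2.png

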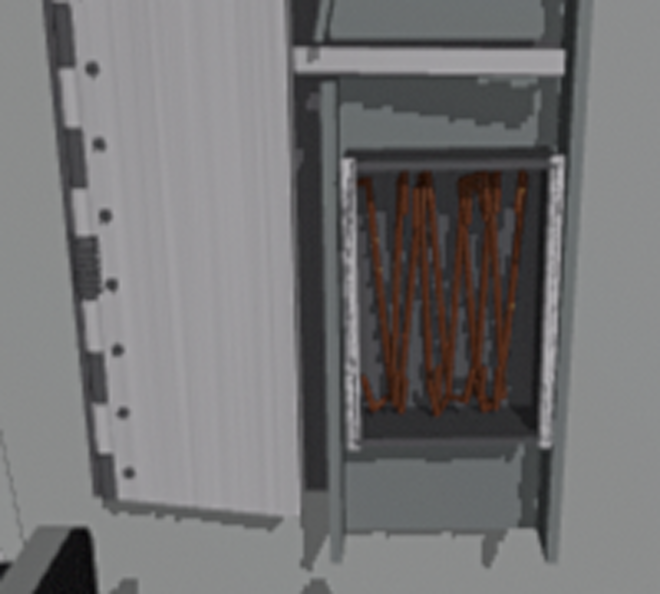

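```bash
python3 - <<'E'
from st import *
f=lambda u,v:(90+(v+.5)/3.3-.5,205+(u+.5)/3.3-.5)
yaw=1.4985
for it in range(2):
    P={k:unproj("wrist",*f(*uv),z=z) for k,uv,z in [("leaf_free_up",(300,517),.07),("leaf_free_hi",(287,3),.07),("leaf_hinge_up",(108,497),.052),("bar_far",(563,61),.074),("bar_near",(296,60),.058),("farwall_up",(553,563),.069),("farwall_in_hi",(577,60),.069),("nearwall_up",(337,562),.069),("nearwall_hi",(329,90),.069),("trayrearL",(350,450),.076),("trayrearR",(545,447),.076),("trayfrL",(348,155),.076),("trayfrR",(558,155),.076)]}
    ds=[P["leaf_free_hi"]-P["leaf_free_up"],P["farwall_in_hi"]-P["farwall_up"],P["nearwall_hi"]-P["nearwall_up"]]
    if it==0:
        ys=[np.arctan2(d[1],d[0]) for d in ds];print(ys)
        yaw=float(np.mean(ys))
O=np.array([.5855,.0185]);u=np.array([np.cos(yaw),np.sin(yaw)]);v=np.array([-u[1],u[0]])
for k,p in P.items(): print(k,p.round(4),"chute",((p[:2]-O)@u).round(4),((p[:2]-O)@v).round(4))
E
```

```text
[np.float64(1.4884734931368093), np.float64(1.5052756254531772), np.float64(1.4926626655706507)]
leaf_free_up [ 0.5176 -0.156   0.07  ] chute -0.1791 0.0546
leaf_free_hi [0.5339 0.0419 0.07  ] chute 0.0195 0.0532
leaf_hinge_up [ 0.4347 -0.1498  0.052 ] chute -0.1792 0.1377
bar_far [0.6275 0.0155 0.074 ] chute 0.0001 -0.0421
bar_near [0.5339 0.0224 0.058 ] chute -0.0 0.0517
farwall_up [ 0.62   -0.1861  0.069 ] chute -0.2014 -0.0498
farwall_in_hi [0.6332 0.0151 0.069 ] chute 0.0002 -0.0478
nearwall_up [ 0.5306 -0.1786  0.069 ] chute -0.2007 0.0399
nearwall_hi [0.5455 0.0117 0.069 ] chute -0.0098 0.0394
trayrearL [ 0.541  -0.1249  0.076 ] chute -0.1464 0.0336
trayrearR [ 0.6171 -0.1296  0.076 ] chute -0.1453 -0.0427
trayfrL [ 0.5505 -0.0106  0.076 ] chute -0.0317 0.0328
trayfrR [ 0.6247 -0.0165  0.076 ] chute -0.0319 -0.0417
```

```bash
cat >> st.py <<'E'
O=np.array([.5895,.018]);YAW=1.4955
u=np.array([np.cos(YAW),np.sin(YAW)]);v=np.array([-u[1],u[0]])
def go(cx,cy,z): st([*(O+cx*u+cy*v),z],YAW); p=get_obs()["eef_pos"][:2]-O; print("chute",(p@u).round(4),(p@v).round(4))
E
python3 -c "
from st import *
go(-.162,.042,.12)"
```

```text
t 2.55 [ 0.5603 -0.0432  0.3001] xang 1.4927 F [-0.6 -1.2 -1.1] w 0.08553744733208475 j [-0.08  0.35  0.3   1.52 -0.    1.57]
shift cm [-9.88 -1.72 18.01]
turn -0.0027665106507042125
chute -0.0632 0.0245
```

>>> {"method": "arm_command", "body": {
  "translation": [
    [-2.5,-0.4,3],
    [-5,-0.9,7],
    [-7.5,-1.3,11],
    [-9.9,-1.7,15],
    [-9.9,-1.7,17.5]
  ],
  "turn": [0,0,0,0,0],
  "hand": [0,0,0,0,0]
}}

```text
clock: 2.97
eef_pos: [0.5357, -0.1429, 0.1247]
tool_rot: [0.735, 0.678, 0.0, 0.002]
ft_force: [1.6, -0.6, -0.1]
grip_width: 0.0853
```

```bash
python3 - <<'E'
from st import *
go(-.162,.042,.12)
im,d=camera("wrist");save("w2",im);cv2.imwrite("pics/c3.png",cv2.resize(im[:,:,::-1],(800,500)))
go(-.162,.042,.12)
E
```

```text
t 2.9667 [ 0.5357 -0.1429  0.1247] xang 1.4905 F [ 1.6 -0.6 -0.1] w 0.08532905265159002 j [-0.26  0.42 -0.06  1.08 -0.    1.39]
shift cm [ 0.25 -0.05  0.47]
turn -0.004954685462000841
chute -0.1645 0.0415
t 3.0167 [ 0.5298 -0.142   0.1157] xang 1.4894 F [-2.4  0.1 -6.1] w 0.08539603225822591 j [-0.26  0.43 -0.07  1.08 -0.    1.39]
shift cm [ 0.2   0.54 -0.44]
turn -0.006123880791879754
chute -0.164 0.0475
```

View pics/c3.png

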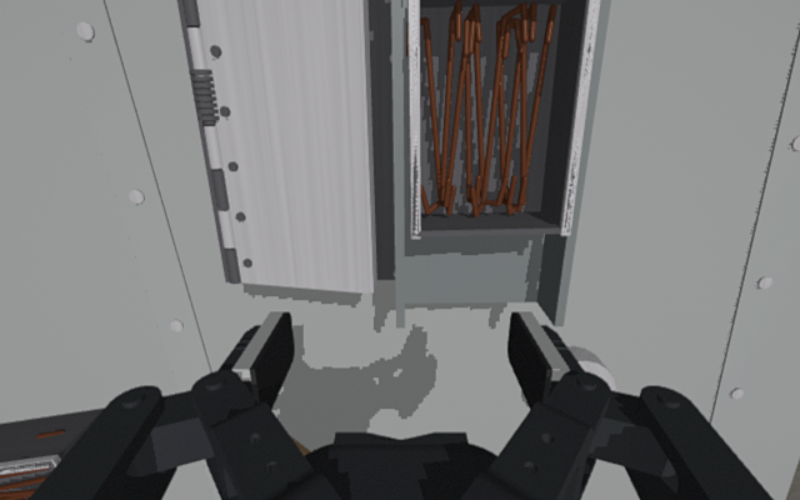

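>>> {"method": "arm_command", "body": {
  "translation": [
    [0,0,0],
    [0,0,0]
  ],
  "turn": [0,0],
  "hand": [0,0]
}}

```text
clock: 3.18
eef_pos: [0.5366, -0.1398, 0.1259]
tool_rot: [0.734, 0.679, 0.0, 0.0]
ft_force: [0.2, 0.8, 0.4]
grip_width: 0.0856
```

```bash
python3 - <<'E'
from st import *
go(-.162,.042,.10)
for i in range(3): camera("wrist"); o=get_obs(); print(o["eef_pos"].round(4),o["ft_force"].round(1),o["joint_vel"].round(3))
E
```

```text
t 3.1833 [ 0.5366 -0.1398  0.1259] xang 1.4934 F [0.2 0.8 0.4] w 0.08556633202543204 j [-0.26  0.42 -0.05  1.09  0.    1.39]
shift cm [-0.07 -0.11  2.59]
turn -0.0020568394808515578
chute -0.1613 0.0409
[ 0.5381 -0.1397  0.1273] [ 0.3 -0.   1.1] [ 0.016 -0.019  0.027 -0.006 -0.001  0.   ]
[ 0.5388 -0.1395  0.128 ] [-0.  -0.8  0.1] [ 0.012 -0.006  0.006 -0.006 -0.001 -0.   ]
[ 0.5389 -0.1394  0.128 ] [0.9 0.1 0.4] [ 0.005  0.    -0.007 -0.007 -0.001 -0.002]
```

>>> {"method": "arm_command", "body": {
  "translation": [
    [-0.1,-0.35,1.5],
    [-0.1,-0.35,3],
    [-0.1,-0.35,4],
    [-0.1,-0.35,4.3],
    [-0.1,-0.35,4.3]
  ],
  "turn": [0,0,0,0,0],
  "hand": [0,0,0,0,0]
}}

```text
clock: 3.75
eef_pos: [0.5332, -0.1397, 0.082]
tool_rot: [0.733, 0.68, 0.0, 0.0]
ft_force: [-0.5, -0.1, 0.2]
grip_width: 0.0853
```

```bash
python3 - <<'E'
from st import *
camera("wrist");im,_=camera("wrist");save("w3",im)
go(-.162,.042,.085)
E
```

```text
t 3.85 [ 0.5338 -0.14    0.0828] xang 1.4953 F [ 0.1 -0.4  1.1] w 0.08540247123927817 j [-0.26  0.46 -0.12  0.99  0.    1.39]
shift cm [-0.02  0.16 -0.22]
turn -0.00017901626086946898
chute -0.1618 0.0436
```

View pics/w3.png

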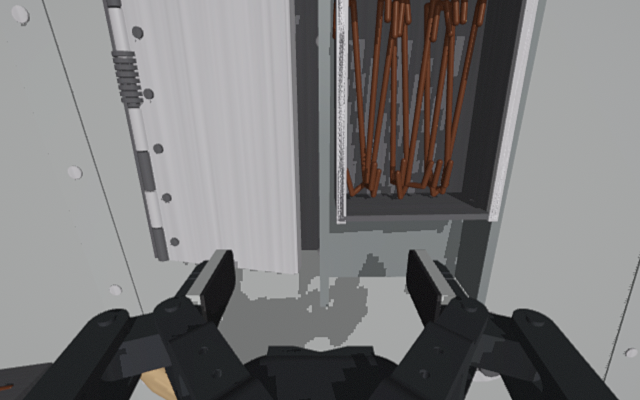

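```bash
python3 - <<'E'
from st import *
for n,cx,cy,z in [("tip14",-.151,.086,.069),("tip1",-.151,.086,.082),("tip14push",-.151,.001,.069),("tip1push",-.151,.001,.082),("leafcorner",-.178,.058,.07),("leafhinge",-.178,.14,.052),("trayrearL",-.145,.039,.076),("trayrearR",-.145,-.039,.076),("entrywall",-.2,.0435,.069)]:
    print(n,proj("wrist",[*(O+cx*u+cy*v),z]).round(0))
E
```

```text
tip14 [240. 234.]
tip1 [234. 246.]
tip14push [401. 233.]
tip1push [408. 245.]
leafcorner [295. 278.]
leafhinge [163. 261.]
trayrearL [330. 229.]
trayrearR [486. 229.]
entrywall [321. 310.]
```

>>> {"method": "arm_command", "body": {
  "translation": [
    [0.4,0.15,0.5],
    [0.4,0.15,1.2],
    [0.4,0.15,1.9],
    [0.4,0.15,2.5],
    [0.4,0.15,2.9]
  ],
  "turn": [0,0,0,0,0],
  "hand": [0,0,0,0,0]
}}

```text
clock: 4.27
eef_pos: [0.5369, -0.1362, 0.0535]
tool_rot: [0.733, 0.68, 0.002, 0.002]
ft_force: [2.1, 1.4, 9.7]
grip_width: 0.0852
```

```bash
python3 - <<'E'
from st import *
camera("wrist");camera("wrist");im,_=camera("wrist");save("w4",im)
go(-.158,.042,.05)
E
```

```text
t 4.4167 [ 0.5369 -0.1362  0.0538] xang 1.495 F [1.4 1.8 7.4] w 0.08524877855721065 j [-0.25  0.5  -0.15  0.92  0.    1.4 ]
shift cm [-0.03 -0.11  0.38]
turn -0.0004967945242904115
chute -0.1577 0.0409
```

View pics/w4.png

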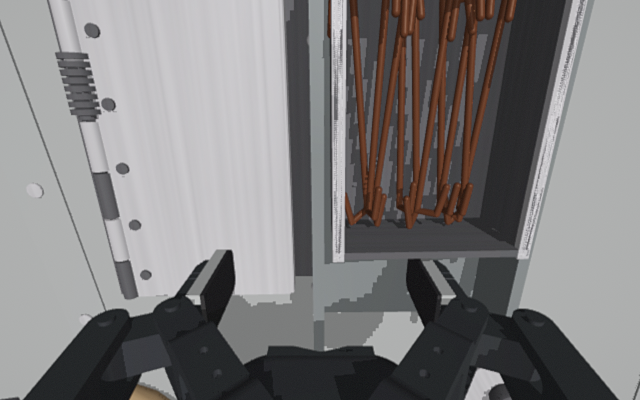

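>>> {"method": "arm_command", "body": {
  "translation": [
    [0,0.1,0.2],
    [0,0.1,0.4],
    [0,0.1,0.5],
    [0,0.1,0.5]
  ],
  "turn": [0,0,0,0],
  "hand": [0,0,0,0]
}}

```text
clock: 4.75
eef_pos: [0.5368, -0.1362, 0.0488]
tool_rot: [0.733, 0.68, 0.001, 0.001]
ft_force: [-0.2, 1.5, 9.8]
grip_width: 0.0855
```

```bash
python3 - <<'E'
from st import *
camera("wrist");_,d=camera("top")
go(-.158,.042,.05)
# bar check: height profile in the slot from the top camera
for cy in(-.03,0,.03):
    q=proj("top",[*(O+cy*v),.04]);print(cy,[unproj("top",q[1]+k,q[0],depth=d[int(q[1]),int(q[0])+k])[2].round(3) for k in(-6,-3,0,3,6)])
E
```

```text
t 4.85 [ 0.5368 -0.1362  0.049 ] xang 1.4949 F [-0.2  0.8  9.7] w 0.08531543624692814 j [-0.25  0.5  -0.15  0.91  0.    1.4 ]
shift cm [-0.02 -0.11 -0.1 ]
turn -0.0006297951262121959
chute -0.1578 0.0409
-0.03 [np.float64(0.047), np.float64(0.041), np.float64(0.004), np.float64(0.039), np.float64(0.036)]
0 [np.float64(0.042), np.float64(0.045), np.float64(0.016), np.float64(0.033), np.float64(0.035)]
0.03 [np.float64(0.036), np.float64(0.04), np.float64(0.02), np.float64(0.038), np.float64(0.037)]
```

>>> {"method": "arm_command", "body": {
  "translation": [
    [0.3,0.1,0],
    [0.7,0.1,0],
    [1.1,0.1,0],
    [1.5,0.1,0],
    [1.8,0.1,0]
  ],
  "turn": [0,0,0,0,0],
  "hand": [0,0,0,0,0]
}}

```text
clock: 5.27
eef_pos: [0.5396, -0.1214, 0.0493]
tool_rot: [0.734, 0.679, -0.001, 0.004]
ft_force: [-0.4, -8.2, 8.1]
grip_width: 0.0855
```

```bash
python3 - <<'E'
from st import *
_,d=camera("top");camera("wrist")
go(.021,.042,.049)
q=proj("top",[*O,.04]);print([unproj("top",q[1],q[0]+k,depth=d[int(q[1]),int(q[0])+k])[2].round(3) for k in(-9,-6,-3,0,3,6)])
E
```

```text
t 5.3667 [ 0.5397 -0.1208  0.0492] xang 1.494 F [ 0.6 -5.4  8.6] w 0.08537600684575958 j [-0.22  0.5  -0.16  0.91 -0.    1.43]
shift cm [16.31 -0.3  -0.06]
turn -0.0015086097196830295
chute -0.1421 0.0392
[np.float64(0.04), np.float64(0.032), np.float64(0.044), np.float64(0.019), np.float64(0.04), np.float64(0.039)]
```

>>> {"method": "arm_command", "body": {
  "translation": [
    [0.7,-0.1,0.05],
    [1.5,-0.1,0.05],
    [2.3,-0.1,0.05],
    [3.1,-0.1,0.05],
    [3.9,-0.1,0.05]
  ],
  "turn": [0,0,0,0,0],
  "hand": [0,0,0,0,0]
}}

```text
clock: 5.78
eef_pos: [0.5423, -0.0828, 0.0492]
tool_rot: [0.734, 0.679, -0.001, 0.004]
ft_force: [-0.2, -8.9, 10.2]
grip_width: 0.0854
```

>>> {"method": "arm_command", "body": {
  "translation": [
    [0.8,0,0],
    [1.6,0,0],
    [2.4,0,0],
    [3.2,0,0],
    [4,0,0]
  ],
  "turn": [0,0,0,0,0],
  "hand": [0,0,0,0,0]
}}

```text
clock: 6.2
eef_pos: [0.5453, -0.0428, 0.0492]
tool_rot: [0.734, 0.679, -0.001, 0.004]
ft_force: [0.3, -8.6, 10.8]
grip_width: 0.0858
```

```bash
python3 - <<'E'
from st import *
go(.021,.042,.049)
im,d=camera("wrist");save("w5",im)
E
```

```text
t 6.2 [ 0.5453 -0.0428  0.0492] xang 1.4926 F [ 0.3 -8.6 10.8] w 0.08578398842988189 j [-0.07  0.49 -0.18  0.9  -0.01  1.57]
shift cm [ 8.5  -0.28 -0.04]
turn -0.002910628898426859
chute -0.064 0.0395
```

View pics/w5.png

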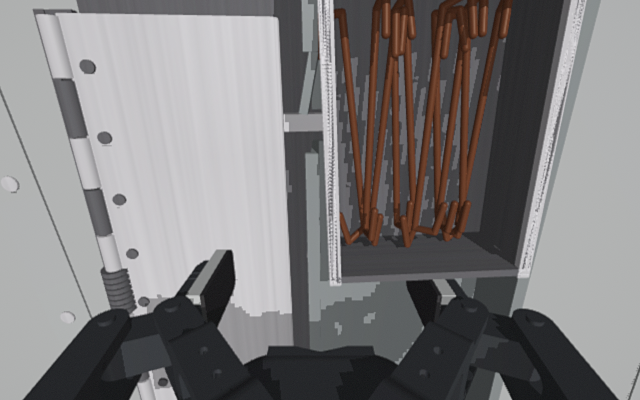

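>>> {"method": "arm_command", "body": {
  "translation": [
    [0.8,0,0],
    [1.6,0,0],
    [2.4,0,0],
    [3.2,0,0],
    [4,0,0]
  ],
  "turn": [0,0,0,0,0],
  "hand": [0,0,0,0,0]
}}

```text
clock: 6.67
eef_pos: [0.5483, -0.0028, 0.0491]
tool_rot: [0.734, 0.679, -0.001, 0.004]
ft_force: [-0.2, -10.3, 10.3]
grip_width: 0.0854
```

>>> {"method": "arm_command", "body": {
  "translation": [
    [0.8,0,0],
    [1.6,0,0],
    [2.3,0,0],
    [2.9,0,0],
    [3.4,0,0]
  ],
  "turn": [0,0,0,0,0],
  "hand": [0,0,0,0,0]
}}

```text
clock: 7.08
eef_pos: [0.5508, 0.0313, 0.0491]
tool_rot: [0.734, 0.679, -0.0, 0.004]
ft_force: [0.2, -10.0, 11.5]
grip_width: 0.0854
```

>>> {"method": "arm_command", "body": {
  "translation": [
    [0.3,0,0],
    [0.5,0,0],
    [0.7,0,0],
    [0.8,0,0],
    [0.9,0,0]
  ],
  "turn": [0,0,0,0,0],
  "hand": [0,0,0,0,0]
}}

```text
clock: 7.5
eef_pos: [0.5515, 0.04, 0.0491]
tool_rot: [0.734, 0.679, -0.0, 0.004]
ft_force: [0.9, -9.3, 11.7]
grip_width: 0.0855
```

```bash
python3 - <<'E'
from st import *
go(.021,.042,.049)
im,d=camera("top");save("t6",im);cv2.imwrite("pics/c6.png",cv2.resize(im[120:240,260:420,::-1],None,fx=4.5,fy=4.5,interpolation=cv2.INTER_CUBIC))
E
```

```text
t 7.5 [0.5515 0.04   0.0491] xang 1.4926 F [ 0.9 -9.3 11.7] w 0.08549753258457107 j [ 0.08  0.5  -0.16  0.91 -0.01  1.72]
shift cm [ 0.19 -0.25  0.01]
turn -0.0028896591160274543
chute 0.0191 0.0396
```

View pics/c6.png

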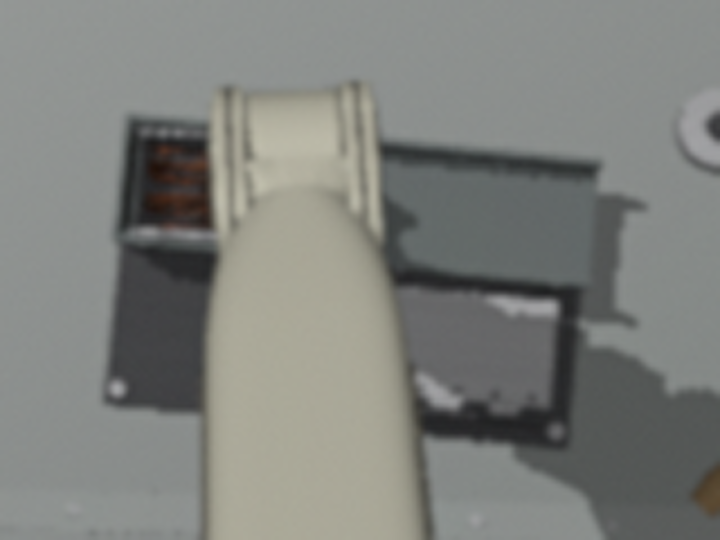

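>>> {"method": "arm_command", "body": {
  "translation": [
    [0.1,0,0],
    [0.2,0,0],
    [0.3,0,0]
  ],
  "turn": [0,0,0],
  "hand": [0,0,0]
}}

```text
clock: 7.8
eef_pos: [0.5517, 0.0428, 0.0491]
tool_rot: [0.734, 0.679, -0.0, 0.004]
ft_force: [1.3, -7.7, 11.4]
grip_width: 0.0855
```

>>> {"method": "arm_command", "body": {
  "translation": [
    [0.1,0,0],
    [0.2,0,0]
  ],
  "turn": [0,0],
  "hand": [0,0]
}}

```text
clock: 7.97
eef_pos: [0.5518, 0.0441, 0.0491]
tool_rot: [0.735, 0.679, -0.001, 0.005]
ft_force: [-0.3, -14.0, 12.2]
grip_width: 0.0855
```

>>> {"method": "arm_command", "body": {
  "translation": [
    [0.1,0,0],
    [0.2,0,0],
    [0.2,0,0]
  ],
  "turn": [0,0,0],
  "hand": [0,0,0]
}}

```text
clock: 8.22
eef_pos: [0.5518, 0.0444, 0.0491]
tool_rot: [0.735, 0.678, -0.002, 0.006]
ft_force: [-0.4, -17.0, 12.5]
grip_width: 0.0851
```

>>> {"method": "arm_command", "body": {
  "translation": [
    [-0.2,0,0],
    [-0.4,0,0],
    [-0.5,0,0],
    [-0.5,0,0],
    [-0.5,0,0]
  ],
  "turn": [0,0,0,0,0],
  "hand": [0,0,0,0,0]
}}

```text
clock: 8.63
eef_pos: [0.5518, 0.0442, 0.0491]
tool_rot: [0.734, 0.679, 0.001, 0.002]
ft_force: [1.2, -2.2, 11.4]
grip_width: 0.085
```

>>> {"method": "arm_command", "body": {
  "translation": [
    [-0.1,0,0],
    [-0.2,0,0],
    [-0.3,0,0],
    [-0.3,0,0]
  ],
  "turn": [0,0,0,0],
  "hand": [0,0,0,0]
}}

```text
clock: 8.97
eef_pos: [0.5517, 0.0439, 0.049]
tool_rot: [0.733, 0.68, 0.003, 0.0]
ft_force: [1.5, 3.7, 9.7]
grip_width: 0.0856
```

>>> {"method": "arm_command", "body": {
  "translation": [
    [0,0,-0.4],
    [0,0,-0.8],
    [0,0,-1.3],
    [0,0,-1.9],
    [0,0,-2.6]
  ],
  "turn": [0,0,0,0,0],
  "hand": [0,0,0,0,0]
}}

```text
clock: 9.38
eef_pos: [0.5489, 0.0422, 0.073]
tool_rot: [0.733, 0.68, -0.0, -0.0]
ft_force: [-0.7, 1.3, 0.0]
grip_width: 0.0853
```

>>> {"method": "arm_command", "body": {
  "translation": [
    [0,0,-2],
    [0,0,-5],
    [0,0,-8],
    [0,0,-11],
    [0,0,-14]
  ],
  "turn": [0,0,0,0,0],
  "hand": [0,0,0,0,0]
}}

```text
clock: 9.8
eef_pos: [0.5486, 0.0417, 0.2139]
tool_rot: [0.734, 0.68, -0.001, -0.0]
ft_force: [0.3, -0.5, -1.1]
grip_width: 0.0857
```

>>> {"method": "arm_command", "body": {
  "translation": [
    [-3,0,-2],
    [-6,0,-4],
    [-9,0,-5],
    [-12,0,-5],
    [-12,0,-5]
  ],
  "turn": [0,0,0,0,0],
  "hand": [0,0,0,0,0]
}}

```text
clock: 10.22
eef_pos: [0.5398, -0.0824, 0.2637]
tool_rot: [0.735, 0.678, -0.001, 0.001]
ft_force: [-0.1, -0.6, 0.2]
grip_width: 0.0855
```

```bash
python3 - <<'E'
from st import *
camera("wrist");im,d=camera("wrist");save("w7",im);st()
for n in("tray_rear","tray_front","chute_stop","chute"):
    for x in spot_point("wrist",n)[:1]:
        p=unproj("wrist",*x["location"],z=.056 if n=="chute_stop" else .04);print(n,np.round(x["location"]),round(x["conf"],2),"chute",((p[:2]-O)@u).round(4),((p[:2]-O)@v).round(4))
E
```

```text
t 10.3167 [ 0.5396 -0.0787  0.2626] xang 1.492 F [0.8 0.9 0.1] w 0.08546759561093965 j [-0.14  0.33  0.17  1.41  0.    1.5 ]
tray_rear [ 37. 363.] 0.88 chute 0.0371 -0.0024
chute [ 73. 355.] 0.97 chute 0.0033 0.005
```

View pics/w7.png

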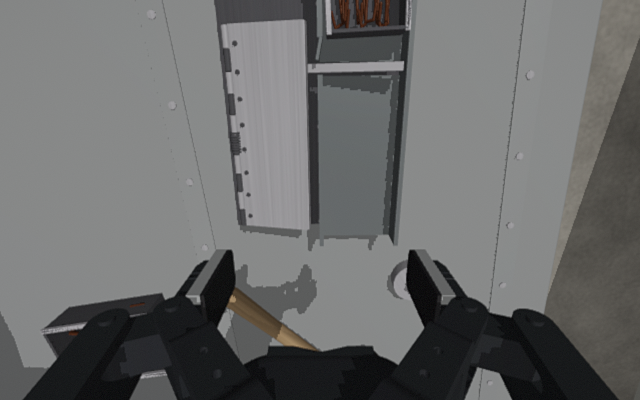

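>>> {"method": "arm_command", "body": {
  "translation": [
    [3,0,0],
    [6,0,-0.5],
    [9,0,-1],
    [9,0,-1],
    [9,0,-1]
  ],
  "turn": [0,0,0,0,0],
  "hand": [0,0,0,0,0]
}}

```text
clock: 10.93
eef_pos: [0.5471, 0.0147, 0.2732]
tool_rot: [0.732, 0.682, -0.0, 0.0]
ft_force: [0.1, -0.3, -0.2]
grip_width: 0.0855
```

```bash
python3 - <<'E'
from st import *
camera("wrist");im,d=camera("wrist");st();cv2.imwrite("pics/c8.png",cv2.resize(im[0:200,220:420,::-1],None,fx=3,fy=3,interpolation=cv2.INTER_CUBIC))
for n in("tray_rear","tray_front","chute_stop","chute"):
    for x in spot_point("wrist",n)[:1]:
        p=unproj("wrist",*x["location"],z=.056 if n=="chute_stop" else .04);print(n,np.round(x["location"]),round(x["conf"],2),"chute",((p[:2]-O)@u).round(4),((p[:2]-O)@v).round(4))
E
```

```text
t 11.0333 [0.5468 0.0127 0.2729] xang 1.4963 F [-0.8 -0.  -0.6] w 0.08536162628377286 j [ 0.02  0.33  0.19  1.44 -0.    1.67]
tray_rear [124. 359.] 0.91 chute 0.0358 -0.0029
tray_front [ 22. 359.] 0.56 chute 0.1429 0.0012
chute_stop [ 17. 364.] 0.56 chute 0.1437 -0.002
chute [150. 352.] 0.96 chute 0.0039 0.0035
```

View pics/c8.png

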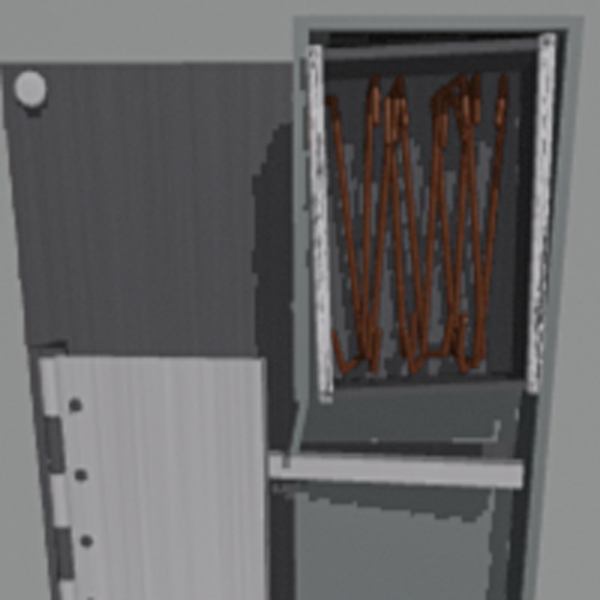

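The tray sits slightly askew: its far front corner is on the stop and the near front corner is a few mm short. I'll nudge the near half of the rear wall from above. The fingertip will be at about 66 mm, clear of the raised gate bar (about 61 mm there) and the leaf.

```bash
python3 - <<'E'
from st import *
camera("wrist");go(.013,.074,.10)
f=lambda a,b:(b/3,220+a/3)
for k,a,b,z in[("rearL",325,402,.076),("rearR",532,392,.076),("frL",314,45,.076),("frR",548,35,.076),("bar",395,470,.066)]:
    p=unproj("wrist",*f(a,b),z=z)[:2]-O;print(k,(p@u).round(4),(p@v).round(4))
E
```

```text
t 11.2833 [0.5469 0.0114 0.273 ] xang 1.4934 F [-0.   0.8  0. ] w 0.08529007909210518 j [ 0.02  0.33  0.19  1.44 -0.    1.67]
shift cm [ 2.28 -3.2  17.3 ]
turn -0.0021355357320764767
chute -0.0098 0.042
rearL 0.0285 0.0337
rearR 0.0319 -0.0403
frL 0.1415 0.0379
frR 0.1441 -0.0366
bar 0.0016 0.0068
```

>>> {"method": "arm_command", "body": {
  "translation": [
    [1.1,-1.6,3.5],
    [2.3,-3.2,7],
    [2.3,-3.2,11],
    [2.3,-3.2,15],
    [2.3,-3.2,17]
  ],
  "turn": [0,0,0,0,0],
  "hand": [0,0,0,0,0]
}}

```text
clock: 11.7
eef_pos: [0.5136, 0.0369, 0.099]
tool_rot: [0.734, 0.679, -0.002, -0.002]
ft_force: [-0.8, 0.5, -0.5]
grip_width: 0.0852
```

>>> {"method": "arm_command", "body": {
  "translation": [
    [0,0,0],
    [0,0,0]
  ],
  "turn": [0,0],
  "hand": [0,0]
}}

```text
clock: 11.87
eef_pos: [0.5161, 0.0371, 0.1026]
tool_rot: [0.734, 0.679, -0.001, -0.001]
ft_force: [-0.1, -0.2, 0.2]
grip_width: 0.0855
```

```bash
python3 - <<'E'
from st import *
camera("wrist");camera("wrist");go(.013,.074,.067)
E
```

```text
t 11.9667 [0.5186 0.0374 0.1051] xang 1.4941 F [-0.5  0.6  0.3] w 0.08560160355824649 j [ 0.07  0.38 -0.18  1.    0.    1.72]
shift cm [-0.1  -0.19  3.81]
turn -0.0013839455904016695
chute 0.014 0.0722
```

>>> {"method": "arm_command", "body": {
  "translation": [
    [-0.1,-0.2,1.2],
    [-0.1,-0.2,2.2],
    [-0.1,-0.2,3],
    [-0.1,-0.2,3.5],
    [-0.1,-0.2,3.8]
  ],
  "turn": [0,0,0,0,0],
  "hand": [0,0,0,0,0]
}}

```text
clock: 12.38
eef_pos: [0.5148, 0.0367, 0.0649]
tool_rot: [0.733, 0.68, -0.0, -0.0]
ft_force: [0.2, 0.6, -0.6]
grip_width: 0.0854
```

```bash
python3 - <<'E'
from st import *
camera("wrist");camera("wrist");go(.0225,.074,.067)
E
```

```text
t 12.4833 [0.5146 0.0368 0.0649] xang 1.4948 F [-0.  -0.5  0.3] w 0.08552112122926127 j [ 0.07  0.42 -0.24  0.91  0.    1.72]
shift cm [ 0.94  0.21 -0.21]
turn -0.0006873689397604021
chute 0.0131 0.0761
```

>>> {"method": "arm_command", "body": {
  "translation": [
    [0.2,0,-0.1],
    [0.4,0,-0.1],
    [0.6,0,-0.1],
    [0.7,0,-0.1],
    [0.8,0,-0.1]
  ],
  "turn": [0,0,0,0,0],
  "hand": [0,0,0,0,0]
}}

```text
clock: 12.9
eef_pos: [0.5156, 0.045, 0.0665]
tool_rot: [0.733, 0.68, 0.0, 0.0]
ft_force: [0.1, 0.2, -0.2]
grip_width: 0.0856
```

>>> {"method": "arm_command", "body": {
  "translation": [
    [0.1,0,0],
    [0.2,0,0],
    [0.3,0,0]
  ],
  "turn": [0,0,0],
  "hand": [0,0,0]
}}

```text
clock: 13.15
eef_pos: [0.5152, 0.0462, 0.0665]
tool_rot: [0.734, 0.679, -0.002, 0.001]
ft_force: [-3.3, -6.8, 5.0]
grip_width: 0.0854
```

>>> {"method": "arm_command", "body": {
  "translation": [
    [0.1,0,0],
    [0.2,0,0],
    [0.3,0,0]
  ],
  "turn": [0,0,0],
  "hand": [0,0,0]
}}

```text
clock: 13.4
eef_pos: [0.5145, 0.0476, 0.0665]
tool_rot: [0.735, 0.678, -0.003, 0.002]
ft_force: [-5.1, -11.7, 7.6]
grip_width: 0.0855
```

>>> {"method": "arm_command", "body": {
  "translation": [
    [-0.3,0,0],
    [-0.6,0,0],
    [-0.9,0,0],
    [-0.9,0,0]
  ],
  "turn": [0,0,0,0],
  "hand": [0,0,0,0]
}}

```text
clock: 13.73
eef_pos: [0.5153, 0.0416, 0.0662]
tool_rot: [0.734, 0.68, 0.0, -0.0]
ft_force: [-1.3, -0.4, 0.0]
grip_width: 0.0853
```

```bash
python3 - <<'E'
from st import *
go(.0125,.074,.067)
E
```

```text
t 13.7333 [0.5153 0.0416 0.0662] xang 1.4946 F [-1.3 -0.4  0. ] w 0.08528850733895253 j [ 0.08  0.42 -0.24  0.91  0.    1.73]
shift cm [-0.55  0.18 -0.08]
turn -0.0009429949572814511
chute 0.018 0.0758
```

Clear of contact. Lift off to the earlier viewing pose and look again.

>>> {"method": "arm_command", "body": {
  "translation": [
    [-0.2,0,-1.5],
    [-0.3,0,-4],
    [-0.3,0,-8],
    [-0.5,0.5,-12],
    [-1,1.5,-16]
  ],
  "turn": [0,0,0,0,0],
  "hand": [0,0,0,0,0]
}}

```text
clock: 14.15
eef_pos: [0.5282, 0.0314, 0.2276]
tool_rot: [0.733, 0.68, -0.0, -0.001]
ft_force: [1.4, 0.2, -0.5]
grip_width: 0.0854
```

>>> {"method": "arm_command", "body": {
  "translation": [
    [-0.6,1.3,-2.5],
    [-1.5,1.7,-4.7],
    [-1.5,1.7,-4.7],
    [-1.5,1.7,-4.7]
  ],
  "turn": [0,0,0,0],
  "hand": [0,0,0,0]
}}

```text
clock: 14.48
eef_pos: [0.5462, 0.0144, 0.2744]
tool_rot: [0.734, 0.68, 0.001, 0.001]
ft_force: [0.2, -0.7, -0.5]
grip_width: 0.0855
```

```bash
python3 - <<'E'
from st import *
camera("wrist");camera("wrist");im,d=camera("wrist");go(0,0,.3);cv2.imwrite("pics/c9.png",cv2.resize(im[0:200,220:420,::-1],None,fx=3,fy=3,interpolation=cv2.INTER_CUBIC))
np.savez("w9.npz",d=d)
E
```

```text
t 14.6333 [0.5442 0.0148 0.2715] xang 1.4953 F [-0.8 -0.1 -0.1] w 0.08528253115497159 j [0.03 0.32 0.19 1.44 0.   1.67]
shift cm [ 0.66  4.49 -2.86]
turn -0.0001889188795216601
chute -0.0066 0.045
```

View pics/c9.png

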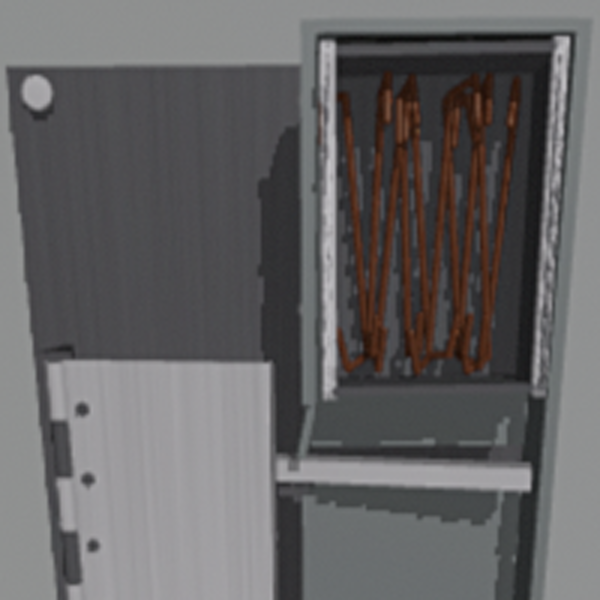

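The tray now stands square against the stop, with the gate bar up at crop row ~470, about 30 mm behind it, and the hand is clear. Handing in.

```bash
python3 -c "
from workcell import *
print(job_done(), get_obs()['clock'])"
```

```text
the job is handed in; nothing more can be done
the job is handed in; nothing more can be done
```

The tray of slate hooks is parked behind the gate, up against the end stop, and the job was handed in at about 14.6 s of the 35 s allowed.

- **Push:** One fingertip held the leaf down, with a force of 8–12 N. The other pushed the tray over the sunk gate until the push force rose from about 9 to 17 N at the stop. I then backed off about 2 mm and lifted clear, and the gate sprang back up.
- **Correction:** The first check showed the tray about 2° askew, with its near front corner a few mm short of the stop. I nudged the near half of the rear wall with the gate already up. My planned clearance over the gate bar was only about 2–4 mm, but no contact force showed until the finger met the tray. During the nudge an upward force of up to 7.6 N showed, so the rear of the tray may have tended to lift slightly. I stopped there.
- **Last checks:** The final picture shows the tray square at the stop and the gate up about 30 mm behind its rear wall. The wrist force was near zero with the hand well clear, 0.27 m above the bench. The arm's path stayed away from the slate, zinc offcut, mallet and puck, but I did not re-measure where they lie.

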